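# Hang the bare bracket on the spraying tree

### The arm

A 6-joint arm with a two-finger parallel gripper is mounted at the origin on a cart in front of the work surface, level with it; the furniture and walls round the work are solid. World frame = base frame: x ahead of the robot, y to its left, z up, the work surface at z = 0. Lengths are in m, angles in rad, forces in N, time in s.
With the tool pointing down it reaches from about 0.275 to 0.975 m from the base axis. Payload 8.4 kg.
Tool frame: the origin (TCP) lies at the very end of the fingers, on their centre line; the grasp point (between the pads) lies 19 mm behind it (bot.grip_depth is the z of the grasp point in the tool frame, in m); z points along the fingers, y is the line along which they close (so a half turn about z gives the same grasp; the last joint's range is limited). The gripper opens to 92 mm and grips with 3 to 60 N. Pads are 20 mm wide; open, the fingers measure 128 mm over their backs; the gripper's body (75 mm by 189 mm) begins 69 mm behind the grasp point.
Start: joints at [1.257, 0.353, 1.633, -0, 1.155, -0.002], TCP at [0.192, 0.595, 0.215] pointing down, gripper open.
Joint ranges: [-2.63, 2.63], [-0.92, 2.1], [0.06, 2.66], [-1.3, 4.44], [0, 2.69], [-3.02, 3.02]. Speed limits (rad/s): [2.22, 2.22, 2.79, 3.14, 3.14, 3.14].

### API

Orientations are given as a rotation vector (axis times angle).
In Python, from workcell import sensors, eyes, sign_off, look_for, bot gives the robot as it stands.
- The arm moves only by the tool crank_tcp, called after "Request:" as name(argument=value, ...) on one line, values as JSON. Schema: {"type":"object","properties":{"ticks":{"type":"array","items":{"type":"object","properties":{"aperture":{"type":"number"},"sx":{"type":"number"},"sy":{"type":"number"},"sz":{"type":"number"},"yaw":{"type":"number"}},"additionalProperties":false,"required":["aperture"]},"minItems":1,"maxItems":5},"squeeze":{"type":"number"},"only":{"type":"string"},"quiet":{"type":"boolean"},"lines":{"type":"string"}},"required":["ticks"],"additionalProperties":false}. ticks is a list of rows, 1 to 5 of them, each an object with the fields aperture (the finger opening in m), sx, sy, sz (the shift in normalised numbers (1 is 0.5 m)), yaw (a turn about the tool's z in a scale on which 1.0 is 60 degrees); a field left out counts as zero (the opening has to be given); each row shifts and turns the commanded pose from where the row before left it, along the tool's axes as they then stand; what a row does not reach is not made up. A row lasts 1/12 s, in which the tool goes at most 0.0417 m and 0.125 rad, less where a joint would pass 70% of its speed; a pose out of reach is approached as far as the arm can. The fingers move at their own pace and stop on an object; squeeze is the grip in N (left out, the last holds). Time passes only in rows, so rows that do not move let the fingers close. The tool returns the time, the measured TCP pose, the force, the opening and the grip force at its end. only (a regular expression) keeps the lines of the reply that match it, lines (a string "A,B") keeps lines A to B, and quiet returns only ok. Input that does not fit is refused with a message, and nothing moves.
- sensors.read_state(): the state, without advancing time (a new reading comes with each control period).
- eyes.read_camera(name): name is "scene" or "top" or "wrist"; returns a dict with "image" (480x640x3 uint8, red, green, blue), "fx", "fy", "cx", "cy" (pixels), "rvec" (rotation vector, rad) and "tvec" (3), from world to camera coordinates, as OpenCV has them; the wrist camera has in their place "T_tool_cam" (4x4, takes a point from camera to tool coordinates, whose origin is the TCP and whose axes are the flange's). Camera axes: x right, y down, z forward; pixel columns grow to the right and rows downward; lengths in m; the calibration is good to about 2 mm. A picture is of the moment at which its call begins: read the wrist's pose just before it. There is no depth.
- sign_off(): hands the job in; it is judged then, once.
Trained networks look in the newest picture that a camera, given by its name, has taken for a name from the list of things; names that differ only in an ending like _2 or _b are one class to them, and where a whole thing is asked for, a point or a joint stands for the part that bears it (a point fixed in the world has none). Each returns a list of dicts, best first, with "confidence" (0 to 1); they miss things now and then, are a little off and sometimes report something else, mostly with a low value. They report only what shows in the picture. A call takes as long as a camera call. They do not tell look-alikes from the thing itself.
- look_for(camera, target): "bbox" ([left, top, right, bottom] in pixels, round what is visible of it).
The state is a dict: "time": time; "qpos": joint angles; "joint_vel": joint speeds; "tau": joint torques, N m; "position": TCP position; "eef_rot": TCP orientation; "force": force on the tool from outside, world axes, zero at the start; "moment": the same for the moment, N m; "width": finger opening in m; "finger_force": force on a finger pad.
Only numpy, scipy, OpenCV 4.12 (cv2) and the standard library are available. Lean on these libraries where they do the work, as an engineer would, in place of code of your own. Each camera call takes 0.05 s, during which the arm holds its last target. There are 200 camera calls.

### The job

Turn the spraying tree until its empty peg clicks in at the front of the stand, facing the robot. Then pick up the bare steel bracket, slide its bore over that peg and push it fully home against the collar, past the two sprung catch balls, and let go. The peg rises outward at a slant that differs each time, so feel for it, use no more than a light hand's force (30 N) on the tree, and leave the other things on the bench where they are.

Things in the scene. Friction and masses are not known exactly. Their poses are not given: they have to be found in the camera images.
- tree_stand: fixed grey round stand, 236 mm across, of the turning spraying tree, on a 360x340 mm sheet of card. Origin on the tree's turning axis at bench height; z up; -x is the front of the stand, where an aluminium block with a sprung roller stands up to 45 mm high, 82 to 126 mm from the axis
- tree_hub (a point): point on the turning axis at the hub, 150 mm above the bench; hub 56 mm across, top at 178 mm. Four 14 mm round steel pegs point outward from it 90 degrees apart and rise a little; three carry green brackets shaped like the bare one, 60 to 86 mm from the axis, swinging freely, feet about 95 mm above the bench
- tree (a joint): turning angle of the tree, rad, counter-clockwise from above positive; at 0 (or 6.283) the empty peg points to the stand's front; turns endlessly both ways. A sprung roller drops into a notched disc every quarter turn (0, 1.571, 3.142, 4.712): a click stop that takes some 3 to 6 N sideways near a peg's nose to leave. Between the stops it turns lightly and stays where it is left
- free_peg_collar (a point): on the tree: axis of the empty peg at the outer face of its collar (26 mm across, 5 mm thick), 60 mm from the turning axis, 150 mm above the bench. Axes of the tree: the peg runs from here along -x; z up
- free_peg_nose (a point): on the tree: where the end of the empty peg (flat nose, 14 mm across, bevelled to 9 mm over the last 4 mm) would be were the peg level, 150 mm from the turning axis. It is pinched in a stiff clamp that pivots 35 mm from the axis and really rises outward by 0.03 to 0.22 rad (nose 3 to 25 mm higher). This rise is not measured: feel for it or see it; up to 30 N does not change it
- free_peg_catch (a point): on the tree: axis of the empty peg, were it level, at its two sprung brass catch balls, 90.5 mm from the turning axis. They stand out 1.9 mm left and right of the peg; the bore squeezes past them with about 4 to 14 N, then they spring out in front of the bracket's head and keep it at the collar
- bracket: bare steel shaft-support bracket, 0.18 to 0.29 kg, standing upright. Origin: centre of the foot's underside, z up. Foot 36x64x7 mm (x, y, z), web 14x30 mm, square head 26 mm long in x, 34 mm wide in y, 42 to 76 mm high, with a plain 16 mm bore along x; same both ways round. Take it by the flat sides of the head, 34 mm apart in y
- bracket_bore (a point): centre of the bracket's bore, 59 mm above the foot's underside, half way along the 26 mm head; axes as the bracket's, bore along x. Fully home it lies 13 mm outward along the peg from the collar
- spray_can: spray can with yellow cap, 59 mm across, 231 mm tall, standing; origin under its centre
- brown_bottle: brown bottle with a pale cap, 48 mm across, 80 mm tall, standing; origin under its centre
- tape_roll: white roll of masking tape lying flat, 80 mm across, 25 mm high; origin under its centre
- tin_red: flat red tin 78x128x42 mm; origin under its centre
- brush: flat paint brush 47x208x14 mm lying; origin under its centre
There are look-alikes about, which are no part of the job. Leave any green or orange look-alike of the bracket alone.

How it is judged:
By the outcome, as a careful person would: the job done as asked, in the order asked, and still so for the second after the job is handed in, with the robot touching nothing.
It also fails if it takes over 72 s, if anything falls off the work surface, if the arm or the gripper's body presses on something with over 40 N, if the wrist force passes 120 N, or if a joint passes its speed limit or range.

## Working session

There is one attempt and no reset: what is moved stays moved. The work goes in short steps, Python scripts to look and compute and a tool call to move; the robot and the scene stay as the last step left them, time stands still between calls to the robot, and variables do not carry over. Pictures are saved under pics/ and viewed, at most 10 in all, crops included, and the job is handed in when it is done.

```bash
ls; mkdir -p pics
```

Create h.py:
```python
import numpy as np, cv2
from workcell import sensors, eyes, look_for, bot
from scipy.spatial.transform import Rotation as R
def cam(n):
    s=sensors.read_state(); c=eyes.read_camera(n); K=np.array([[c['fx'],0,c['cx']],[0,c['fy'],c['cy']],[0,0,1.]])
    if n=='wrist':
        T=np.eye(4); T[:3,:3]=R.from_rotvec(s['eef_rot']).as_matrix(); T[:3,3]=s['position']
        W=T@np.array(c['T_tool_cam']); 
    else:
        Rm=R.from_rotvec(c['rvec']).as_matrix(); W=np.eye(4); W[:3,:3]=Rm.T; W[:3,3]=-Rm.T@np.array(c['tvec'])
    return c['image'],K,W
def ray(K,W,u,v):
    d=W[:3,:3]@np.linalg.solve(K,[u,v,1.]); return W[:3,3],d
def atz(K,W,u,v,z):
    o,d=ray(K,W,u,v); return o+d*(z-o[2])/d[2]
def proj(K,W,p):
    q=K@(W[:3,:3].T@(np.array(p)-W[:3,3])); return q[:2]/q[2]
def save(n,im): cv2.imwrite('pics/'+n+'.png',im[:,:,::-1])
```

Run:
```python
from h import *
for n in ['top','scene']:
    im,K,W=cam(n); save(n+'0',im); print(n,K[0,0],W[:3,3].round(3))
    for t in ['tree_stand','tree_hub','free_peg_nose','bracket','spray_can','brown_bottle','tape_roll','tin_red','brush']:
        print(t,[(np.round(d['bbox']).astype(int).tolist(),round(d['confidence'],2)) for d in look_for(n,t)[:5]])
print(sensors.read_state())
```

```text
pics
top 581.1995351147398 [ 0.413 -0.079  1.755]
tree_stand [([285, 156, 412, 283], 0.7)]
tree_hub [([283, 157, 412, 283], 0.96)]
free_peg_nose [([306, 165, 394, 253], 0.74), ([284, 156, 412, 284], 0.66)]
bracket [([259, 291, 282, 307], 0.74), ([249, 204, 266, 228], 0.74), ([241, 253, 257, 274], 0.64), ([174, 257, 200, 279], 0.58)]
spray_can [([161, 174, 198, 205], 0.63)]
brown_bottle [([422, 182, 442, 199], 0.7)]
tape_roll [([327, 272, 354, 301], 0.81), ([286, 156, 413, 281], 0.27)]
tin_red [([408, 226, 458, 266], 0.56), ([175, 258, 196, 279], 0.46)]
brush [([365, 274, 426, 314], 0.91), ([284, 152, 413, 281], 0.65)]
scene 596.8728066504498 [-0.068 -0.849  1.233]
tree_stand [([268, 209, 448, 378], 0.92)]
tree_hub [([278, 308, 306, 340], 0.74), ([266, 211, 448, 377], 0.56), ([306, 205, 428, 306], 0.32)]
free_peg_nose [([308, 208, 429, 308], 0.9)]
bracket [([224, 254, 244, 290], 0.98), ([204, 185, 227, 217], 0.94), ([244, 219, 265, 254], 0.7), ([290, 209, 316, 235], 0.55)]
spray_can [([263, 112, 290, 185], 0.85)]
brown_bottle [([441, 316, 469, 351], 0.76)]
tape_roll [([306, 341, 334, 425], 0.29)]
tin_red [([373, 347, 435, 406], 0.57)]
brush [([269, 208, 450, 376], 0.62), ([306, 341, 331, 424], 0.61)]
{'time': 1.0, 'qpos': array([ 1.25660836e+00,  3.52952159e-01,  1.63341011e+00,  4.08780759e-05,
        1.15521324e+00, -2.39815279e-03]), 'joint_vel': array([-0.00047461,  0.00021602,  0.00070552,  0.00026847, -0.00016844,
        0.00152665]), 'tau': array([ 1.21417297e-04, -5.93761003e+01, -3.34581900e+01,  6.97987061e-02,
        1.56661577e-02,  1.41319626e-05]), 'position': array([0.19171123, 0.59486606, 0.21460854]), 'eef_rot': array([-4.87797209e-01, -3.10345666e+00, -3.58662948e-05]), 'force': array([0.41061689, 0.3495528 , 0.42450759]), 'moment': array([ 0.00323903,  0.01410563, -0.02003187]), 'finger_force': 0.0, 'width': 0.0917981429877676}
```

Run:
```python
import cv2
t=cv2.imread('pics/top0.png')[140:330,150:470]; cv2.imwrite('pics/top0c.png',cv2.resize(t,(800,475),interpolation=cv2.INTER_CUBIC))
s=cv2.imread('pics/scene0.png')[100:430,190:480]; cv2.imwrite('pics/scene0c.png',cv2.resize(s,None,fx=1.8,fy=1.8,interpolation=cv2.INTER_CUBIC))
```

```text
(no output)
```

View pics/top0c.png

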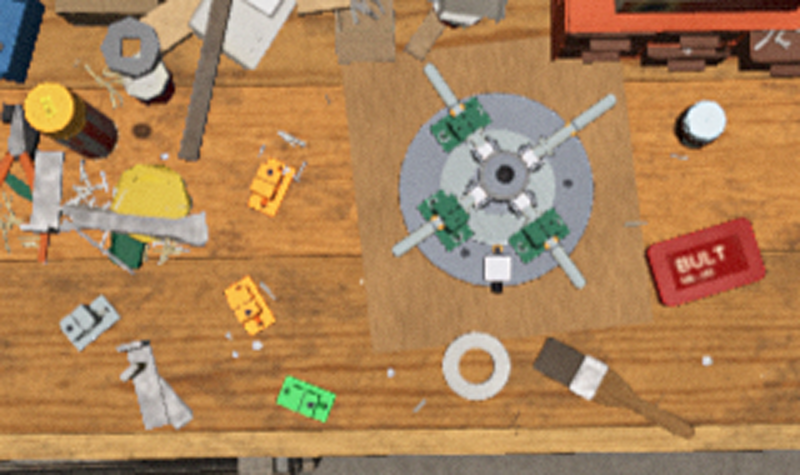

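View pics/scene0c.png

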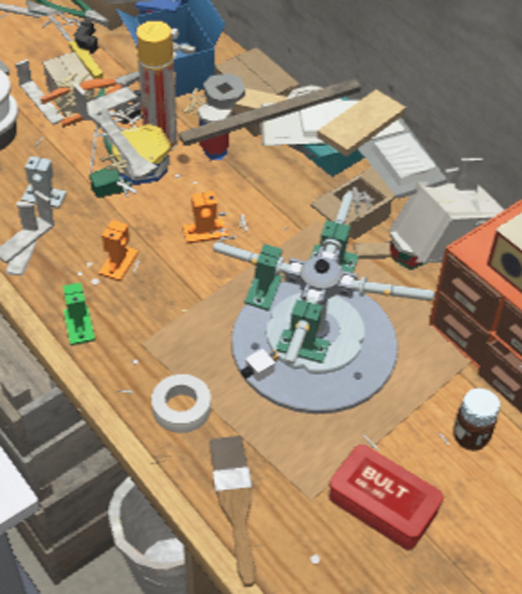

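The candidates for the bracket in the top picture are grey (186,268), green (272,299), orange (258,216) and orange (249,264). The grey one is the bare steel bracket. The empty peg points up-right, nose near (396,179), and the roller block at the front is near (349,248). Next I'll measure both.

Run:
```python
from h import *
im,K,W=cam('top')
f=lambda cx,cy:(150+cx/2.5,140+cy/2.5)
def g(cx,cy,z): return atz(K,W,*f(cx,cy),z)[:2].round(3)
print('axis hubtop',g(505,174,.178),'block',g(497,268,.045), 'stand disc bbox ctr',g(497,190,.02))
for n,c in dict(nose_empty=(612,101),fr=(577,284),fl=(396,250),bl=(430,70)).items(): print(n,g(*c,.165))
print('toolbox corner',g(555,55,.15),'top',g(555,5,.3), 'can',g(52,105,.231),'bottle',g(703,120,.08))
# grey bracket: segment
crop=cv2.resize(im[245:290,160:215],None,fx=12,fy=12,interpolation=cv2.INTER_CUBIC); save('br',crop)
s,Ks,Ws=cam('scene')
crop2=cv2.resize(s[170:265,190:280],None,fx=6,fy=6,interpolation=cv2.INTER_CUBIC)
h=max(crop.shape[0],crop2.shape[0]); out=np.zeros((h,crop.shape[1]+crop2.shape[1],3),np.uint8)
out[:crop.shape[0],:crop.shape[1]]=crop; out[:crop2.shape[0],crop.shape[1]:]=crop2
out=cv2.resize(out,None,fx=.66,fy=.66);print(out.shape); save('close',out)
```

```text
axis hubtop [ 0.59  -0.188] block [ 0.493 -0.185] stand disc bbox ctr [ 0.588 -0.188]
nose_empty [ 0.671 -0.308]
fr [ 0.469 -0.265]
fl [ 0.509 -0.068]
bl [ 0.708 -0.108]
toolbox corner [ 0.726 -0.248] top [ 0.748 -0.233] can [0.663 0.294] bottle [ 0.661 -0.425]
(376, 792, 3)
```

View pics/close.png

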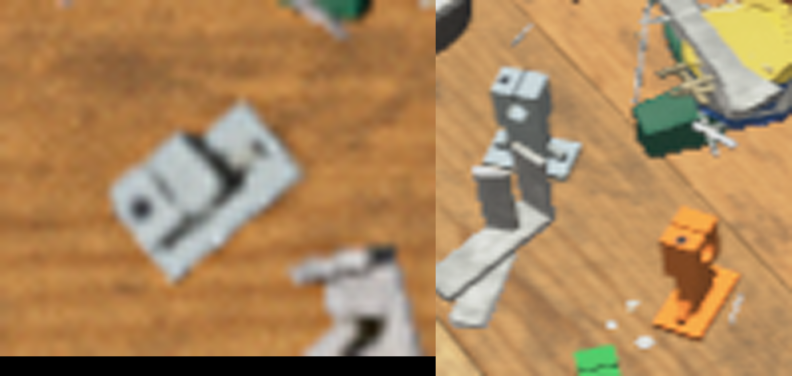

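The close crop confirms the choice. The grey bracket's foot centre is at close-crop pixel (209,191), its long axis runs up-right at about 41°, and it's clear of the bent sheet-metal piece beside it. I'll turn the tree first: about -124° is needed, starting with the front-right peg.

Units first: shifts go in shares of 0.5 m and turns go in shares of 60 degrees. So -0.105 rad is -0.1003.

Request:
crank_tcp(ticks=[{"aperture": 0, "yaw": -0.1003}, {"aperture": 0, "yaw": -0.1003}, {"aperture": 0, "yaw": -0.0993}], squeeze=20)

```text
time: 1.35
position: [0.1917, 0.5949, 0.2146]
eef_rot: [0.011, -3.142, 0.0]
force: [0.2, -1.0, 0.1]
width: 0.0741
finger_force: 0.0
```

Request:
crank_tcp(ticks=[{"aperture": 0, "sx": -0.026, "sy": -0.0744}, {"aperture": 0, "sx": -0.026, "sy": -0.0744}, {"aperture": 0, "sx": -0.026, "sy": -0.0744}, {"aperture": 0, "sx": -0.026, "sy": -0.0744}, {"aperture": 0, "sx": -0.026, "sy": -0.0744}])

```text
time: 1.77
position: [0.2573, 0.4073, 0.2146]
eef_rot: [-0.004, 3.141, 0.0]
force: [0.4, 0.6, 0.4]
width: 0.0404
finger_force: 0.0
```

Request:
crank_tcp(ticks=[{"aperture": 0, "sx": -0.026, "sy": -0.0744}, {"aperture": 0, "sx": -0.026, "sy": -0.0744}, {"aperture": 0, "sx": -0.026, "sy": -0.0744}, {"aperture": 0, "sx": -0.026, "sy": -0.0744}, {"aperture": 0, "sx": -0.026, "sy": -0.0744}])

```text
time: 2.18
position: [0.3227, 0.2215, 0.2148]
eef_rot: [-0.004, 3.141, 0.001]
force: [0.7, 0.2, 0.4]
width: 0.0075
finger_force: 0.0
```

Request:
crank_tcp(ticks=[{"aperture": 0, "sx": -0.026, "sy": -0.0744}, {"aperture": 0, "sx": -0.026, "sy": -0.0744}, {"aperture": 0, "sx": -0.026, "sy": -0.0744}, {"aperture": 0, "sx": -0.026, "sy": -0.0744}, {"aperture": 0, "sx": -0.026, "sy": -0.0744}])

```text
time: 2.6
position: [0.3883, 0.0354, 0.215]
eef_rot: [-0.003, 3.14, 0.0]
force: [0.1, 0.7, 0.5]
width: 0.0007
finger_force: 0.0
```

Request:
crank_tcp(ticks=[{"aperture": 0, "sx": -0.026, "sy": -0.0744}, {"aperture": 0, "sx": -0.026, "sy": -0.0744}, {"aperture": 0, "sx": -0.026, "sy": -0.0744}, {"aperture": 0, "sx": -0.026, "sy": -0.0744}, {"aperture": 0, "sx": -0.026, "sy": -0.0744}])

```text
time: 3.02
position: [0.4537, -0.1508, 0.2148]
eef_rot: [-0.003, 3.141, -0.0]
force: [0.7, 0.7, 0.2]
width: 0.0003
finger_force: 0.0
```

```bash
python3 -c "
from h import *
f=lambda cx,cy:(160+cx/7.92,245+cy/7.92)
im,K,W=cam('top')
P=[atz(K,W,*f(*c),.007)[:2] for c in [(243,102),(300,172),(175,280)]];print(np.round(P,4),((P[0]+P[2])/2).round(4));v=P[1]-P[2];print(np.degrees(np.arctan2(v[1],v[0])))
print(sensors.read_state()['position'])"
```

```text
[[0.4693 0.2881]
 [0.4425 0.2665]
 [0.4023 0.3138]] [0.4358 0.301 ]
-49.63870977990508
[ 0.45659695 -0.15622982  0.2152556 ]
```

In the tool's units: -0.036 m is -0.072, -0.012 m is -0.024.

Request:
crank_tcp(ticks=[{"aperture": 0, "sx": -0.024, "sy": -0.072}, {"aperture": 0, "sx": -0.024, "sy": -0.072}, {"aperture": 0, "sx": -0.024, "sy": -0.072}, {"aperture": 0, "sx": -0.024, "sy": -0.072}, {"aperture": 0}])

```text
time: 3.48
position: [0.5037, -0.2981, 0.2147]
eef_rot: [0.0, 3.139, -0.005]
force: [-0.5, -0.5, 0.2]
width: 0.0002
finger_force: 0.0
```

Request:
crank_tcp(ticks=[{"aperture": 0, "sz": 0.07}, {"aperture": 0, "sz": 0.07}, {"aperture": 0, "sz": 0.02}, {"aperture": 0}])

```text
time: 3.82
position: [0.4997, -0.2911, 0.1319]
eef_rot: [0.004, -3.137, -0.005]
force: [0.4, -0.2, -0.1]
width: 0.0004
finger_force: 0.0
```

```bash
python3 -c "
from h import *
im,K,W=cam('wrist'); save('w1',im); print(sensors.read_state()['position'])
c,a=np.array([.589,-.188]),None
for th in (33,0,-20,-57):
  p=np.radians(180+th); r=.13; u=np.array([np.cos(p),np.sin(p)]); n=np.array([-np.sin(p),np.cos(p)]); print(th,(c+r*u).round(3),'finger',(c+r*u+.025*n).round(3))"
```

```text
[ 0.50104336 -0.29182926  0.13404797]
33 [ 0.48  -0.259] finger [ 0.494 -0.28 ]
0 [ 0.459 -0.188] finger [ 0.459 -0.213]
-20 [ 0.467 -0.144] finger [ 0.458 -0.167]
-57 [ 0.518 -0.079] finger [ 0.497 -0.093]
```

View pics/w1.png

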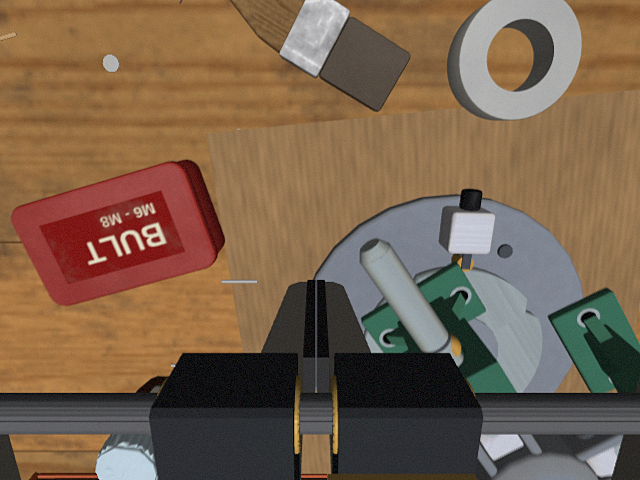

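The picture shows the closed fingers at the right of the front-right bracketed peg (nose at about (375,247)), and the roller block at (468,230). Now I push clockwise.

In the tool's units: 0.021 m is 0.042, 0.018 m is 0.036.

Request:
crank_tcp(ticks=[{"aperture": 0, "sx": 0.02, "sy": 0.042}, {"aperture": 0, "sx": 0.022, "sy": 0.042}, {"aperture": 0, "sx": 0.022, "sy": 0.036}, {"aperture": 0, "sx": 0.02, "sy": 0.036}])

```text
time: 4.2
position: [0.4615, -0.2149, 0.1374]
eef_rot: [-0.004, 3.136, -0.004]
force: [0.5, -1.0, 0.6]
width: 0.0004
finger_force: 0.1
```

Request:
crank_tcp(ticks=[{"aperture": 0, "sy": 0.03}, {"aperture": 0, "sy": 0.03}, {"aperture": 0, "sy": 0.03}, {"aperture": 0}])

```text
time: 4.53
position: [0.4607, -0.1683, 0.137]
eef_rot: [-0.006, 3.138, -0.001]
force: [0.0, 0.1, -0.4]
width: 0.0004
finger_force: 0.0
```

```bash
python3 -c "
from h import *
im,K,W=cam('top'); cv2.imwrite('pics/t2.png',cv2.resize(im[150:300,270:430,::-1],None,fx=4,fy=4)); print(sensors.read_state()['position'])"
```

```text
[ 0.46071587 -0.16913209  0.13670794]
```

View pics/t2.png

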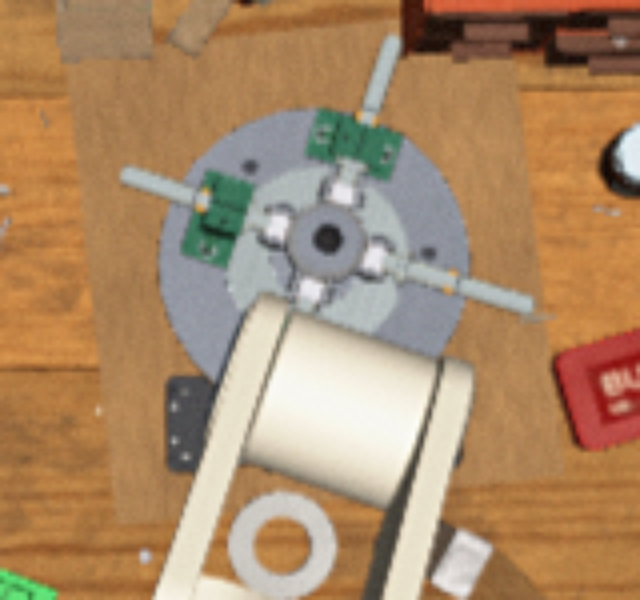

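The picture shows the tree past the 90° click, with the empty peg at about 73° (nose at (535,303)). I'll keep pushing the same peg round to its -85° position.

In the tool's units: 0.022 m is 0.044, 0.016 m is 0.032.

Request:
crank_tcp(ticks=[{"aperture": 0, "sx": -0.014, "sy": 0.044}, {"aperture": 0, "sx": -0.014, "sy": 0.044}, {"aperture": 0, "sx": -0.022, "sy": 0.032}, {"aperture": 0, "sx": -0.022, "sy": 0.032}])

```text
time: 4.92
position: [0.4965, -0.094, 0.136]
eef_rot: [-0.004, 3.14, -0.003]
force: [-0.8, -3.7, -0.1]
width: 0.0006
finger_force: 1.2
```

Request:
crank_tcp(ticks=[{"aperture": 0, "sx": -0.024, "sy": 0.02}, {"aperture": 0, "sx": -0.024, "sy": 0.018}, {"aperture": 0, "sx": -0.028, "sy": 0.012}, {"aperture": 0, "sx": -0.028, "sy": 0.012}, {"aperture": 0}])

```text
time: 5.33
position: [0.5504, -0.0619, 0.1352]
eef_rot: [-0.004, 3.139, 0.0]
force: [0.6, 0.1, 0.5]
width: 0.0004
finger_force: 0.0
```

Create ang.py:
```python
from h import *
im,K,W=cam('top'); cv2.imwrite('pics/t3.png',cv2.resize(im[150:300,270:430,::-1],None,fx=4,fy=4)); s=sensors.read_state();print(s['position'],s['force'])
hsv=cv2.cvtColor(im,cv2.COLOR_RGB2HSV)
m=cv2.inRange(hsv,(60,70,20),(90,255,200))
c=np.array([.5885,-.188])
n,l,st,ce=cv2.connectedComponentsWithStats(m)
for i in range(1,n):
    p=atz(K,W,*ce[i],.16)[:2]-c
    if st[i,4]>40 and np.linalg.norm(p)<.13: print(st[i,4],p.round(3),np.degrees(np.arctan2(p[1],p[0])).round(1))
```

```bash
python3 ang.py
```

```text
[ 0.5487266  -0.06220935  0.13479204] [-0.37331594 -0.84062675 -1.05234437]
219 [0.071 0.019] 15.1
222 [ 0.01  -0.071] -82.3
```

View pics/t3.png

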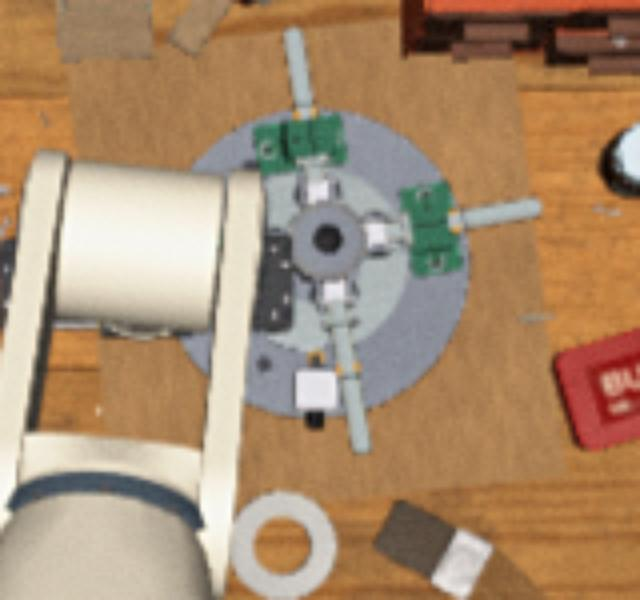

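The empty peg (nose at (360,450)) is about 8–10° short of the block (316,390). I'll push on gently.

In the tool's units: -0.007 m is -0.014, -0.006 m is -0.012.

Request:
crank_tcp(ticks=[{"aperture": 0, "sx": -0.014, "sy": 0.002}, {"aperture": 0, "sx": -0.012}, {"aperture": 0, "sx": -0.012}, {"aperture": 0}])

```text
time: 5.72
position: [0.5675, -0.0617, 0.1348]
eef_rot: [-0.003, 3.14, -0.0]
force: [0.1, -0.1, -0.4]
width: 0.0005
finger_force: 0.0
```

```bash
python3 ang.py
```

```text
[ 0.56682772 -0.0615731   0.13469013] [-0.37768509 -0.02756935  0.19120791]
215 [0.072 0.005] 4.1
217 [-0.003 -0.071] -92.6
```

Request:
crank_tcp(ticks=[{"aperture": 0, "sx": -0.006}, {"aperture": 0, "sx": -0.006}, {"aperture": 0}])

```text
time: 6.02
position: [0.5727, -0.0614, 0.1347]
eef_rot: [-0.003, 3.141, -0.0]
force: [-0.9, -0.6, -0.2]
width: 0.0004
finger_force: 0.0
```

```bash
python3 ang.py
```

```text
[ 0.57241427 -0.06134612  0.13464263] [0.69363666 0.09650992 0.13698452]
218 [0.072 0.005] 3.7
219 [-0.003 -0.071] -92.6
```

The tree has clicked in: another 6 mm of finger travel moved nothing. Now I withdraw and lift.

In the tool's units: -0.04 m is -0.08, 0.035 m is 0.07.

Request:
crank_tcp(ticks=[{"aperture": 0, "sx": 0.07, "sy": 0.01}, {"aperture": 0, "sx": 0.06}, {"aperture": 0, "sz": -0.08}, {"aperture": 0, "sz": -0.08}, {"aperture": 0, "sz": -0.08}])

```text
time: 6.48
position: [0.5056, -0.0563, 0.2556]
eef_rot: [0.003, -3.14, -0.0]
force: [2.5, -0.2, 1.3]
width: 0.0004
finger_force: 0.0
```

```bash
python3 -c "
from h import *
im,K,W=cam('wrist'); s=sensors.read_state(); print(K,eyes.read_camera('wrist')['T_tool_cam']); o=W[:3,3]-s['position'];print(s['position'],o,W[:3,2])
W[:3,3]+=np.array([.50,-.188,.28])-s['position']
for p in [(.529,-.188,.15),(.439,-.188,.155),(.439,-.188,.175),(.493,-.188,.045)]: print(proj(K,W,p))
"; python3 ang.py
```

```text
[[390.43534303   0.         315.6590997 ]
 [  0.         390.43534303 238.1696566 ]
 [  0.           0.           1.        ]] [[-1.44708395e-04 -9.57550843e-01 -2.88264397e-01  8.13023633e-02]
 [ 9.99999984e-01 -1.07489899e-04 -1.44941066e-04 -3.34297108e-04]
 [ 1.07802929e-04 -2.88264413e-01  9.57550843e-01 -1.69013378e-01]
 [ 0.00000000e+00  0.00000000e+00  0.00000000e+00  1.00000000e+00]]
[ 0.51005838 -0.05679919  0.26401052] [-8.54362373e-02 -5.44434898e-05  1.60720331e-01] [ 2.86332810e-01  6.97097095e-04 -9.58129968e-01]
[315.39279873 271.2813098 ]
[315.61571146 156.95725818]
[315.61636067 159.55541064]
[315.50977248 201.07540017]
[ 0.50902865 -0.05667457  0.25789394] [ 0.07070509 -0.18190895 -1.57945588]
213 [0.072 0.005] 4.0
219 [-0.003 -0.071] -92.7
42 [0.021 0.078] 74.9
```

Create shot.py:
```python
import sys
from h import *
im,K,W=cam('wrist'); save('s'+sys.argv[1],im); np.savez('pics/s'+sys.argv[1],K=K,W=W); print(sensors.read_state()['position'])
```

```bash
python3 shot.py a
```

```text
[ 0.50764346 -0.05649809  0.25564624]
```

Request:
crank_tcp(ticks=[{"aperture": 0, "sx": 0.02, "sy": -0.066}, {"aperture": 0, "sx": 0.02, "sy": -0.066}, {"aperture": 0, "sy": -0.066}, {"aperture": 0, "sy": -0.066}, {"aperture": 0}])

```text
time: 7.1
position: [0.4864, -0.1925, 0.2527]
eef_rot: [-0.0, -3.139, 0.002]
force: [0.0, -0.2, -0.3]
width: 0.0003
finger_force: 0.0
```

Request:
crank_tcp(ticks=[{"aperture": 0}], quiet=true)

```text
ok
```

```bash
python3 shot.py b
```

```text
[ 0.48645951 -0.18831379  0.25286191]
```

Request:
crank_tcp(ticks=[{"aperture": 0, "sy": -0.06}, {"aperture": 0, "sy": -0.06}, {"aperture": 0, "sy": -0.06}, {"aperture": 0, "sy": -0.06}, {"aperture": 0}])

```text
time: 7.65
position: [0.4879, -0.311, 0.2536]
eef_rot: [0.003, -3.141, 0.002]
force: [0.4, -0.1, -0.3]
width: 0.0006
finger_force: 0.0
```

Request:
crank_tcp(ticks=[{"aperture": 0}], quiet=true)

```text
ok
```

```bash
python3 shot.py c
```

Run:
```python
from h import *
out=[]
for k,(u0) in dict(a=0,b=0,c=0).items():
    d=np.load(f'pics/s{k}.npz'); im=cv2.imread(f'pics/s{k}.png'); p=proj(d['K'],d['W'],(.48,-.188,.16)); print(k,p)
    x=int(np.clip(p[0]-66,0,640-132)); y=int(np.clip(p[1]-95,0,290)); print(x,y); out.append(cv2.resize(im[y:y+190,x:x+132],None,fx=2,fy=2,interpolation=cv2.INTER_CUBIC))
cv2.imwrite('pics/s_abc.png',np.hstack(out))
```

```text
[ 0.48749945 -0.30710356  0.25361558]
a [126.70475087 198.10823366]
60 103
b [317.93498026 233.30782651]
251 138
c [487.61712637 231.2480478 ]
421 136
```

View pics/s_abc.png

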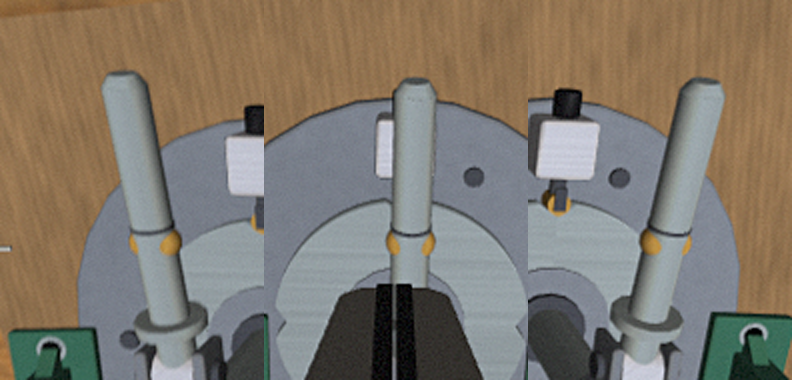

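Three views of the empty peg at the front. The nose is at about a(124,77), b(414,83), c(706,83) in the tiled picture, and the balls are at a(156,242), b(411,242), c(667,242). Now I triangulate.

Run:
```python
from h import *
def tri(obs):
    A=np.zeros((3,3));b=np.zeros(3);rs=[]
    for k,(u,v) in obs.items():
        d=np.load(f'pics/s{k}.npz'); x,y=dict(a=(60,103),b=(251,138),c=(421,136))[k]
        off=dict(a=0,b=264,c=528)[k]
        o,r=ray(d['K'],d['W'],x+(u-off)/2,y+v/2); r/=np.linalg.norm(r); P=np.eye(3)-np.outer(r,r); A+=P;b+=P@o; rs.append((P,o))
    p=np.linalg.solve(A,b); return p,[np.linalg.norm(P@(p-o))*1000 for P,o in rs]
n=tri(dict(a=(124,77),b=(414,83),c=(705,83))); print('nose',n)
bl=tri(dict(a=(156,242),b=(411,242),c=(667,242))); print('balls',bl)
co=tri(dict(a=(172,319),c=(645,317))); print('collar',co)
hole=tri(dict(b=(474,177),c=(620,178)));print(hole)
v=n[0]-bl[0]; print(v,'rise',np.arctan2(v[2],np.hypot(v[0],v[1])),'yaw',np.degrees(np.arctan2(v[1],-v[0])))
print(tri(dict(a=(124,77),c=(705,83))),tri(dict(a=(156,242),c=(667,242))))
```

```text
nose (array([ 0.44144014, -0.18230941,  0.1677998 ]), [np.float64(0.28248495024628933), np.float64(0.5335288258718504), np.float64(0.31118166662037855)])
balls (array([ 0.49913916, -0.18317613,  0.15915044]), [np.float64(0.3709605657290292), np.float64(0.19570767380311258), np.float64(0.2076836400815663)])
collar (array([ 0.53109798, -0.18434348,  0.1523483 ]), [np.float64(0.6124680999152575), np.float64(0.6124680999154622)])
(array([ 0.51237312, -0.1464745 ,  0.01972272]), [np.float64(0.014895773053114594), np.float64(0.014895773053044356)])
[-0.05769903  0.00086672  0.00864937] rise 0.1487803829558099 yaw 0.8605932834879549
(array([ 0.44144705, -0.18197938,  0.16783514]), [np.float64(0.0037673511557898475), np.float64(0.0037673511559473613)]) (array([ 0.49906861, -0.18310621,  0.1591179 ]), [np.float64(0.2832214729533813), np.float64(0.28322147295329136)])
```

The peg nose is at (0.4414, -0.182, 0.168), rising about 0.155 rad, yaw about +1°. That agrees with the given lengths. Now over to the bracket.

In the tool's units: 0.038 m is 0.076, 0.0033 m is 0.0066.

Request:
crank_tcp(ticks=[{"aperture": 0.06, "sx": 0.0066, "sy": 0.076}, {"aperture": 0.06, "sx": 0.0066, "sy": 0.076}, {"aperture": 0.06, "sx": 0.0066, "sy": 0.076}, {"aperture": 0.06, "sx": 0.0066, "sy": 0.076}, {"aperture": 0.06, "sx": 0.0066, "sy": 0.076}], squeeze=8, quiet=true)

```text
ok
```

Request:
crank_tcp(ticks=[{"aperture": 0.06, "sx": 0.0066, "sy": 0.076}, {"aperture": 0.06, "sx": 0.0066, "sy": 0.076}, {"aperture": 0.06, "sx": 0.0066, "sy": 0.076}, {"aperture": 0.06, "sx": 0.0066, "sy": 0.076}, {"aperture": 0.06, "sx": 0.0066, "sy": 0.076}], quiet=true)

```text
ok
```

Request:
crank_tcp(ticks=[{"aperture": 0.06, "sx": 0.0066, "sy": 0.076}, {"aperture": 0.06, "sx": 0.0066, "sy": 0.076}, {"aperture": 0.06, "sx": 0.0066, "sy": 0.076}, {"aperture": 0.06, "sx": 0.0066, "sy": 0.076}, {"aperture": 0.06, "sx": 0.0066, "sy": 0.076}])

```text
time: 9.03
position: [0.4345, 0.2643, 0.2545]
eef_rot: [0.007, -3.141, -0.0]
force: [-0.3, -0.2, -0.1]
width: 0.0601
finger_force: 0.0
```

Request:
crank_tcp(ticks=[{"aperture": 0.06, "yaw": -0.1122}, {"aperture": 0.06, "yaw": -0.1122}, {"aperture": 0.06, "yaw": -0.1122}], quiet=true)

```text
ok
```

Request:
crank_tcp(ticks=[{"aperture": 0.06, "yaw": -0.1122}, {"aperture": 0.06, "yaw": -0.1122}, {"aperture": 0.06, "yaw": -0.1122}, {"aperture": 0.06}, {"aperture": 0.06}])

```text
time: 9.7
position: [0.4356, 0.2621, 0.2544]
eef_rot: [1.085, -2.948, -0.0]
force: [-1.2, 0.3, -0.4]
width: 0.0598
finger_force: 0.0
```

```bash
python3 shot.py d
```

Run:
```python
from h import *
d=np.load('pics/sd.npz'); K,W=d['K'],d['W']; im=cv2.imread('pics/sd.png')
a=np.radians(130.4-90); ex=np.array([np.cos(a),np.sin(a)]); ey=np.array([-np.sin(a),np.cos(a)]); c=np.array([.4358,.301])
for z,hx,hy,col in [(.007,.018,.032,(0,0,255)),(.076,.013,.017,(255,0,0))]:
    q=np.array([proj(K,W,[*(c+sx*hx*ex+sy*hy*ey),z]) for sx,sy in [(1,1),(1,-1),(-1,-1),(-1,1)]]); print(q.round(0).tolist()); cv2.polylines(im,[(q*16).astype(np.int32)],True,col,1,cv2.LINE_AA,4)
u,v=q.mean(0); x,y=int(u-120),max(0,int(v-90)); print(x,y); cv2.imwrite('pics/sd2.png',cv2.resize(im[y:y+180,x:x+240],None,fx=3,fy=3,interpolation=cv2.INTER_CUBIC))
```

```text
[0.43590823 0.26199819 0.25443517]
[[371.0, 238.0], [314.0, 238.0], [314.0, 206.0], [373.0, 206.0]]
[[366.0, 254.0], [329.0, 254.0], [330.0, 227.0], [367.0, 227.0]]
227 150
```

View pics/sd2.png

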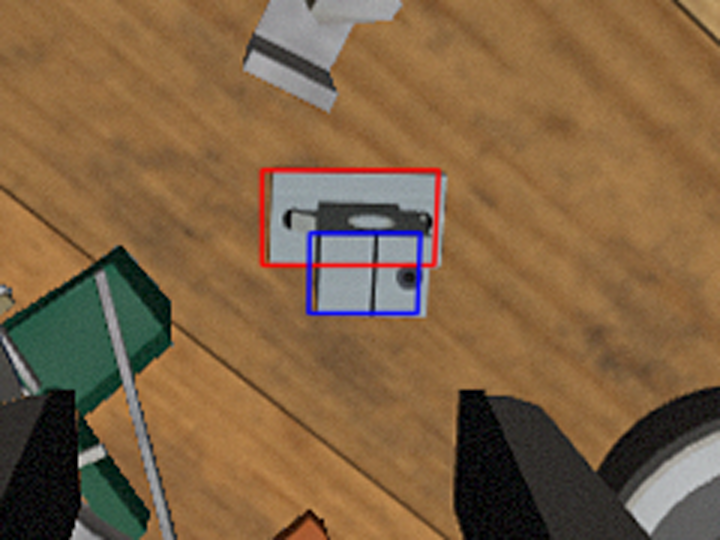

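Run:
```python
from h import *
im=cv2.imread('pics/scene0.png'); d=np.load('pics/sd.npz'); a=im[60:360,60:360]; b=cv2.imread('pics/sd.png')[180:480,340:640]
cv2.imwrite('pics/rnd.png',np.hstack([a,b]))
s,K,W=cam('scene')
for z in (0,.05,.1,.15,.2): print(z,'scene edge',atz(K,W,200,155,z)[:2].round(3),'wrist edge',atz(d['K'],d['W'],430,305,z)[:2].round(3))
```

```text
0 scene edge [0.522 0.543] wrist edge [0.446 0.449]
0.05 scene edge [0.498 0.487] wrist edge [0.437 0.421]
0.1 scene edge [0.474 0.43 ] wrist edge [0.429 0.392]
0.15 scene edge [0.45  0.374] wrist edge [0.42  0.364]
0.2 scene edge [0.426 0.317] wrist edge [0.412 0.336]
```

View pics/rnd.png

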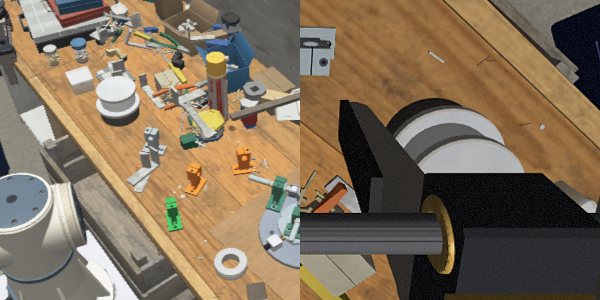

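Run:
```python
from h import *
d=np.load('pics/sd.npz'); s,K,W=cam('scene')
b=atz(K,W,180,179,0); print('base front',b)
for (su,sv),(wu,wv) in [((177,147),(500,330)),((177,143),(505,335)),((177,150),(490,325))]:
    o1,r1=ray(K,W,su,sv); o2,r2=ray(d['K'],d['W'],wu,wv); t=np.linalg.lstsq(np.c_[r1,-r2],o2-o1,rcond=None)[0]; print((o1+t[0]*r1).round(3),(o2+t[1]*r2).round(3))
# lateral of lid width in scene
o=W[:3,3]; print('dist',np.linalg.norm(b-o))
# heights: for vertical cylinder front-bottom b, top front edge pixel
for h in (.06,.08,.1,.12): print(h,proj(K,W,b+[0,0,h]).round(0))
print(look_for('scene','spray_can')[0]['bbox'])
```

```text
base front [0.41689632 0.48148014 0.        ]
[0.394 0.386 0.198] [0.395 0.384 0.198]
[0.392 0.373 0.221] [0.394 0.372 0.22 ]
[0.394 0.392 0.184] [0.399 0.389 0.182]
dist 1.8776986909400206
0.06 [177. 164.]
0.08 [175. 159.]
0.1 [174. 154.]
0.12 [173. 148.]
[264.1, 112.3, 289.7, 182.0]
```

The round thing is a low white paint pot at about (0.46, 0.505), roughly 0.08 m high, so it's clear of the gripper. The overlay shows the bracket about 2 mm towards tool +y from the estimate, and I'll correct for that and descend.

In the tool's units: 0.04 m is 0.08, 0.0158 m is 0.0316.

Request:
crank_tcp(ticks=[{"aperture": 0.06, "sx": -0.026, "sy": 0.0316}, {"aperture": 0.06, "sx": -0.026, "sy": 0.0316}, {"aperture": 0.06, "sz": 0.08}, {"aperture": 0.06, "sz": 0.08}, {"aperture": 0.06, "sz": 0.08}], squeeze=8)

```text
time: 10.32
position: [0.4365, 0.303, 0.1338]
eef_rot: [-1.085, 2.946, 0.001]
force: [0.7, 1.0, -0.5]
width: 0.0601
finger_force: 0.0
```

Request:
crank_tcp(ticks=[{"aperture": 0.06, "sz": 0.06}, {"aperture": 0.06, "sz": 0.06}, {"aperture": 0.06, "sz": 0.046}, {"aperture": 0.06, "sz": 0.02}, {"aperture": 0.06}])

```text
time: 10.73
position: [0.4348, 0.3014, 0.0395]
eef_rot: [1.085, -2.944, 0.002]
force: [-0.6, 0.5, 0.6]
width: 0.0598
finger_force: 0.0
```

Request:
crank_tcp(ticks=[{"aperture": 0.03}, {"aperture": 0.02}, {"aperture": 0.02}, {"aperture": 0.02}, {"aperture": 0.02}], squeeze=10)

```text
time: 11.15
position: [0.4368, 0.303, 0.0429]
eef_rot: [-1.087, 2.946, 0.001]
force: [-2.9, 0.8, 8.4]
width: 0.034
finger_force: 10.0
```

Units first: shifts go in shares of 0.5 m and turns go in shares of 60 degrees. So -0.04 m is -0.08, -0.03 m is -0.06.

Request:
crank_tcp(ticks=[{"aperture": 0.02, "sz": -0.04}, {"aperture": 0.02, "sz": -0.08}, {"aperture": 0.02, "sz": -0.08}, {"aperture": 0.02, "sz": -0.08}, {"aperture": 0.02, "sz": -0.06}])

```text
time: 11.57
position: [0.4366, 0.3025, 0.2152]
eef_rot: [-1.087, 2.945, 0.001]
force: [0.5, 1.0, -2.7]
width: 0.0336
finger_force: 10.0
```

Request:
crank_tcp(ticks=[{"aperture": 0.02, "sz": -0.04}, {"aperture": 0.02, "yaw": 0.1146}, {"aperture": 0.02, "yaw": 0.1146}, {"aperture": 0.02, "yaw": 0.1146}], quiet=true)

```text
ok
```

Request:
crank_tcp(ticks=[{"aperture": 0.02, "yaw": 0.1146}, {"aperture": 0.02, "yaw": 0.1146}, {"aperture": 0.02, "yaw": 0.117}, {"aperture": 0.02}])

```text
time: 12.23
position: [0.436, 0.3021, 0.2318]
eef_rot: [0.033, 3.141, 0.0]
force: [-0.4, 0.4, -3.0]
width: 0.034
finger_force: 10.0
```

Request:
crank_tcp(ticks=[{"aperture": 0.02}])

```text
time: 12.32
position: [0.4361, 0.3022, 0.2318]
eef_rot: [0.018, 3.141, -0.0]
force: [-0.3, 0.0, -3.2]
width: 0.0336
finger_force: 10.0
```

```bash
python3 -c "
from h import *
im,K,W=cam('scene'); print(sensors.read_state()); im2,_,_=cam('wrist'); cv2.imwrite('pics/hold.png',np.hstack([cv2.resize(im[120:300,140:300],(400,450)),cv2.resize(im2,(400,300)).repeat(1,0) if 0 else cv2.copyMakeBorder(cv2.resize(im2,(400,300)),0,150,0,0,0)])[:,:,::-1])"
```

```text
{'time': 12.3667, 'qpos': array([ 6.03182919e-01,  1.88802887e-01,  1.81590435e+00, -1.41663905e-04,
        1.13681688e+00, -9.56572654e-01]), 'joint_vel': array([-0.00051552,  0.00428009, -0.0016638 , -0.00020407,  0.00089192,
        0.00336355]), 'tau': array([ 9.85680272e-04, -4.84785783e+01, -3.40885198e+01,  3.03550693e-02,
        7.61882309e-02,  2.21644384e-01]), 'position': array([0.43609743, 0.30215782, 0.2317131 ]), 'eef_rot': array([ 1.72484144e-02,  3.14141557e+00, -1.04071624e-04]), 'force': array([-0.33669583, -0.26915098, -1.93368211]), 'moment': array([ 0.02674057, -0.00284226, -0.03328305]), 'finger_force': 9.998845607042313, 'width': 0.03390235157777639}
```

In the tool's units: -0.0372 m is -0.0744, 0.0024 m is 0.0048.

Request:
crank_tcp(ticks=[{"aperture": 0.02, "sx": 0.0048, "sy": -0.0744}, {"aperture": 0.02, "sx": 0.0048, "sy": -0.0744}, {"aperture": 0.02, "sx": 0.0048, "sy": -0.0744}, {"aperture": 0.02, "sx": 0.0048, "sy": -0.0744}, {"aperture": 0.02, "sx": 0.0048, "sy": -0.0744}], quiet=true)

```text
ok
```

Request:
crank_tcp(ticks=[{"aperture": 0.02, "sx": 0.0048, "sy": -0.0744}, {"aperture": 0.02, "sx": 0.0048, "sy": -0.0744}, {"aperture": 0.02, "sx": 0.0048, "sy": -0.0744}, {"aperture": 0.02, "sx": 0.0048, "sy": -0.0744}, {"aperture": 0.02, "sx": 0.0048, "sy": -0.0744}])

```text
time: 13.25
position: [0.406, -0.071, 0.2319]
eef_rot: [0.019, 3.141, -0.0]
force: [1.8, 0.7, -2.3]
width: 0.0342
finger_force: 10.0
```

Request:
crank_tcp(ticks=[{"aperture": 0.02, "sx": 0.0048, "sy": -0.0744}, {"aperture": 0.02, "sx": 0.0048, "sy": -0.0744}, {"aperture": 0.02, "sx": 0.0048, "sy": -0.0764}, {"aperture": 0.02, "sz": 0.06}, {"aperture": 0.02}])

```text
time: 13.67
position: [0.3952, -0.1828, 0.1986]
eef_rot: [-0.026, -3.138, -0.003]
force: [-1.5, 1.2, -3.4]
width: 0.0339
finger_force: 10.0
```

Request:
crank_tcp(ticks=[{"aperture": 0.02, "sz": 0.06}, {"aperture": 0.02, "sz": 0.0434}, {"aperture": 0.02}, {"aperture": 0.02}])

```text
time: 14.0
position: [0.397, -0.1807, 0.1499]
eef_rot: [-0.02, -3.139, -0.002]
force: [0.2, -0.4, -1.3]
width: 0.0339
finger_force: 10.0
```

```bash
python3 shot.py e
```

Run:
```python
from h import *
d=np.load('pics/se.npz'); K,W=d['K'],d['W']
for p in [(.4414,-.1823,.168),(.4991,-.1831,.159),(.413,-.1823,.168)]: print(proj(K,W,p).round(0))
s,Ks,Ws=cam('scene'); print(proj(Ks,Ws,(.43,-.18,.165))); save('sc_e',s)
```

```text
[ 0.39795498 -0.18119968  0.15085312]
[314. 404.]
[314. 484.]
[313. 350.]
[313.43991352 280.13528113]
```

Held and lined up short of the nose. I'll advance along the peg's slope with a light grip and watch the forces.

In the tool's units: -0.009 m is -0.018, -0.008 m is -0.016.

Request:
crank_tcp(ticks=[{"aperture": 0.02, "sx": -0.018, "sy": -0.002, "sz": -0.007}, {"aperture": 0.02, "sx": -0.016}, {"aperture": 0.02}])

```text
time: 14.35
position: [0.4177, -0.1837, 0.155]
eef_rot: [0.023, 3.137, -0.002]
force: [0.4, -0.8, -2.5]
width: 0.0338
finger_force: 10.0
```

Request:
crank_tcp(ticks=[{"aperture": 0.02, "sx": -0.008, "sz": 0.0012}, {"aperture": 0.02, "sx": -0.008, "sz": 0.0012}, {"aperture": 0.02, "sx": -0.008, "sz": 0.0012}, {"aperture": 0.02}])

```text
time: 14.68
position: [0.4273, -0.1833, 0.1515]
eef_rot: [0.024, 3.141, -0.0]
force: [-0.6, 0.8, -2.5]
width: 0.0336
finger_force: 10.0
```

Request:
crank_tcp(ticks=[{"aperture": 0.02, "sx": -0.006, "sz": 0.001}, {"aperture": 0.02, "sx": -0.006, "sz": 0.001}, {"aperture": 0.02}])

```text
time: 14.93
position: [0.432, -0.1831, 0.1504]
eef_rot: [-0.024, -3.14, -0.001]
force: [-2.8, 0.6, 0.5]
width: 0.034
finger_force: 10.0
```

Request:
crank_tcp(ticks=[{"aperture": 0.02}])

```text
time: 15.02
position: [0.432, -0.1831, 0.1504]
eef_rot: [-0.024, -3.14, -0.001]
force: [-4.0, 1.1, 0.5]
width: 0.0339
finger_force: 10.0
```

In the tool's units: -0.0015 m is -0.003.

Request:
crank_tcp(ticks=[{"aperture": 0.02, "sz": -0.003}, {"aperture": 0.02}, {"aperture": 0.02}])

```text
time: 15.27
position: [0.433, -0.1834, 0.1523]
eef_rot: [0.024, 3.14, -0.0]
force: [-0.6, 0.3, -2.4]
width: 0.0338
finger_force: 10.0
```

Request:
crank_tcp(ticks=[{"aperture": 0.02, "sx": -0.006, "sz": 0.0008}, {"aperture": 0.02, "sx": -0.006, "sz": 0.0008}, {"aperture": 0.02}, {"aperture": 0.02}])

```text
time: 15.6
position: [0.4393, -0.1834, 0.1514]
eef_rot: [0.024, 3.141, -0.0]
force: [1.7, 0.5, -0.8]
width: 0.0337
finger_force: 10.0
```

In the tool's units: -0.003 m is -0.006, 0.0004 m is 0.0008.

Request:
crank_tcp(ticks=[{"aperture": 0.02, "sx": -0.006, "sz": 0.0008}, {"aperture": 0.02, "sx": -0.006, "sz": 0.0008}, {"aperture": 0.02}, {"aperture": 0.02}])

```text
time: 15.93
position: [0.4441, -0.1833, 0.1507]
eef_rot: [-0.024, -3.14, -0.001]
force: [-4.5, 2.2, 6.1]
width: 0.0339
finger_force: 10.0
```

Request:
crank_tcp(ticks=[{"aperture": 0.02, "sx": -0.006, "sz": 0.001}, {"aperture": 0.02, "sx": -0.006, "sz": 0.001}, {"aperture": 0.02}, {"aperture": 0.02}])

```text
time: 16.27
position: [0.4491, -0.1833, 0.1496]
eef_rot: [-0.024, -3.138, -0.001]
force: [-8.8, 2.0, 8.3]
width: 0.034
finger_force: 10.0
```

```bash
python3 -c "from h import *;print(sensors.read_state()['moment'])"
```

```text
[ 0.33117862  1.34337404 -0.01111615]
```

In the tool's units: -0.0012 m is -0.0024, 0.0005 m is 0.001.

Request:
crank_tcp(ticks=[{"aperture": 0.02, "sy": 0.001, "sz": -0.0024}, {"aperture": 0.02}, {"aperture": 0.02}], squeeze=5)

```text
time: 16.52
position: [0.4495, -0.1828, 0.1502]
eef_rot: [-0.024, -3.139, -0.001]
force: [-5.4, -0.3, -2.7]
width: 0.034
finger_force: 5.0
```

Request:
crank_tcp(ticks=[{"aperture": 0.02, "sx": -0.006, "sz": 0.001}, {"aperture": 0.02, "sx": -0.006, "sz": 0.001}, {"aperture": 0.02}, {"aperture": 0.02}])

```text
time: 16.85
position: [0.4563, -0.183, 0.1495]
eef_rot: [-0.024, -3.141, -0.001]
force: [-3.5, 1.4, -0.7]
width: 0.0342
finger_force: 5.0
```

```bash
python3 -c "from h import *;print(sensors.read_state()['moment'])"
```

```text
[0.16689431 0.72065882 0.01525244]
```

In the tool's units: -0.004 m is -0.008, 0.0006 m is 0.0012.

Request:
crank_tcp(ticks=[{"aperture": 0.02, "sx": -0.008, "sz": 0.0012}, {"aperture": 0.02, "sx": -0.008, "sz": 0.0012}, {"aperture": 0.02}])

```text
time: 17.1
position: [0.4651, -0.1833, 0.1484]
eef_rot: [0.024, 3.141, 0.0]
force: [-0.1, 2.0, -4.2]
width: 0.0341
finger_force: 5.0
```

Request:
crank_tcp(ticks=[{"aperture": 0.02, "sx": -0.008, "sz": 0.0012}, {"aperture": 0.02, "sx": -0.008, "sz": 0.0012}, {"aperture": 0.02}])

```text
time: 17.35
position: [0.4735, -0.1834, 0.1471]
eef_rot: [0.024, 3.141, -0.0]
force: [-0.7, -0.1, -6.0]
width: 0.0337
finger_force: 5.0
```

Request:
crank_tcp(ticks=[{"aperture": 0.02, "sx": -0.008, "sz": 0.0012}, {"aperture": 0.02, "sx": -0.006, "sz": 0.001}, {"aperture": 0.02}])

```text
time: 17.6
position: [0.4803, -0.1835, 0.146]
eef_rot: [0.024, 3.141, -0.0]
force: [-0.2, 2.2, -6.2]
width: 0.0339
finger_force: 5.0
```

In the tool's units: 0.0008 m is 0.0016.

Request:
crank_tcp(ticks=[{"aperture": 0.02, "sz": 0.0016}, {"aperture": 0.02}, {"aperture": 0.02}], squeeze=25)

```text
time: 17.85
position: [0.4803, -0.1836, 0.1458]
eef_rot: [0.024, 3.14, -0.0]
force: [0.6, 2.0, -0.8]
width: 0.0339
finger_force: 25.0
```

Request:
crank_tcp(ticks=[{"aperture": 0.02, "sx": -0.006, "sz": 0.001}, {"aperture": 0.02, "sx": -0.004, "sz": 0.0006}, {"aperture": 0.02}])

```text
time: 18.1
position: [0.4852, -0.1837, 0.1449]
eef_rot: [0.024, 3.141, -0.0]
force: [-1.1, 0.6, 2.3]
width: 0.0338
finger_force: 25.0
```

Request:
crank_tcp(ticks=[{"aperture": 0.02, "sx": -0.004, "sz": 0.0008}, {"aperture": 0.02, "sx": -0.004, "sz": 0.0006}, {"aperture": 0.02}])

```text
time: 18.35
position: [0.4892, -0.1838, 0.1441]
eef_rot: [0.024, 3.141, -0.0]
force: [-1.7, 0.3, 2.1]
width: 0.0337
finger_force: 25.0
```

In the tool's units: -0.002 m is -0.004, 0.0003 m is 0.0006.

Request:
crank_tcp(ticks=[{"aperture": 0.02, "sx": -0.004, "sz": 0.0004}, {"aperture": 0.02, "sx": -0.004, "sz": 0.0006}, {"aperture": 0.02}])

```text
time: 18.6
position: [0.4919, -0.1837, 0.1434]
eef_rot: [-0.024, -3.14, -0.0]
force: [-5.2, 0.3, 6.5]
width: 0.0339
finger_force: 25.0
```

Request:
crank_tcp(ticks=[{"aperture": 0.02, "sx": -0.004, "sz": 0.0006}, {"aperture": 0.02, "sx": -0.004, "sz": 0.0006}, {"aperture": 0.02}])

```text
time: 18.85
position: [0.4957, -0.1837, 0.1428]
eef_rot: [-0.024, -3.139, -0.0]
force: [-6.6, 0.9, 6.9]
width: 0.0337
finger_force: 25.0
```

Request:
crank_tcp(ticks=[{"aperture": 0.02, "sx": -0.004, "sz": 0.0006}, {"aperture": 0.02, "sx": -0.004, "sz": 0.0006}, {"aperture": 0.02}])

```text
time: 19.1
position: [0.5002, -0.1838, 0.1422]
eef_rot: [-0.024, -3.14, -0.0]
force: [-4.6, 1.0, 4.7]
width: 0.0337
finger_force: 25.0
```

In the tool's units: -0.002 m is -0.004, 0.0003 m is 0.0006.

Request:
crank_tcp(ticks=[{"aperture": 0.02, "sx": -0.004}, {"aperture": 0.02, "sx": -0.004, "sz": 0.0006}, {"aperture": 0.02}])

```text
time: 19.35
position: [0.5044, -0.1839, 0.1416]
eef_rot: [-0.024, -3.141, -0.0]
force: [-3.5, -0.5, 0.6]
width: 0.0338
finger_force: 25.0
```

Request:
crank_tcp(ticks=[{"aperture": 0.02, "sx": -0.004, "sz": 0.0006}, {"aperture": 0.02, "sx": -0.004, "sz": 0.0006}, {"aperture": 0.02}])

```text
time: 19.6
position: [0.5086, -0.184, 0.1409]
eef_rot: [-0.024, -3.141, -0.0]
force: [-2.1, -0.7, -0.9]
width: 0.034
finger_force: 25.0
```

Request:
crank_tcp(ticks=[{"aperture": 0.02, "sx": -0.004, "sz": 0.0006}, {"aperture": 0.02, "sx": -0.004, "sz": 0.0006}, {"aperture": 0.02}])

```text
time: 19.85
position: [0.5125, -0.184, 0.1403]
eef_rot: [-0.024, -3.141, -0.0]
force: [-3.4, -1.2, -1.0]
width: 0.0338
finger_force: 25.0
```

Request:
crank_tcp(ticks=[{"aperture": 0.02, "sx": -0.004, "sz": 0.0006}, {"aperture": 0.02}])

```text
time: 20.02
position: [0.5144, -0.184, 0.14]
eef_rot: [-0.024, -3.141, -0.0]
force: [-3.3, 0.9, -2.4]
width: 0.0337
finger_force: 25.0
```

Request:
crank_tcp(ticks=[{"aperture": 0.02, "sx": -0.004, "sz": 0.0006}, {"aperture": 0.02}])

```text
time: 20.18
position: [0.5164, -0.184, 0.1397]
eef_rot: [-0.024, -3.141, -0.0]
force: [-3.6, -0.3, -3.6]
width: 0.0339
finger_force: 25.0
```

Request:
crank_tcp(ticks=[{"aperture": 0.02, "sx": -0.003, "sz": 0.0004}, {"aperture": 0.02}])

```text
time: 20.35
position: [0.5178, -0.184, 0.1396]
eef_rot: [-0.024, -3.141, -0.0]
force: [-3.8, -1.1, -4.8]
width: 0.0337
finger_force: 25.0
```

In the tool's units: -0.0015 m is -0.003, 0.0005 m is 0.001.

Request:
crank_tcp(ticks=[{"aperture": 0.02, "sx": -0.003, "sz": 0.001}, {"aperture": 0.02}])

```text
time: 20.52
position: [0.5196, -0.1841, 0.1392]
eef_rot: [0.024, 3.141, 0.0]
force: [-3.0, 0.1, -4.9]
width: 0.0338
finger_force: 25.0
```

Request:
crank_tcp(ticks=[{"aperture": 0.02, "sx": -0.003, "sz": 0.0004}, {"aperture": 0.02}])

```text
time: 20.68
position: [0.5211, -0.1841, 0.139]
eef_rot: [-0.024, -3.141, -0.0]
force: [-3.1, -0.5, -5.0]
width: 0.0337
finger_force: 25.0
```

Request:
crank_tcp(ticks=[{"aperture": 0.02, "sx": -0.002, "sz": 0.0004}, {"aperture": 0.02}])

```text
time: 20.85
position: [0.5221, -0.1841, 0.1388]
eef_rot: [-0.024, -3.141, -0.0]
force: [-2.1, -0.2, -5.0]
width: 0.0337
finger_force: 25.0
```

In the tool's units: -0.0015 m is -0.003, 0.0004 m is 0.0008.

Request:
crank_tcp(ticks=[{"aperture": 0.02, "sx": -0.003, "sz": 0.0008}, {"aperture": 0.02}])

```text
time: 21.02
position: [0.523, -0.1841, 0.1386]
eef_rot: [-0.024, -3.14, -0.0]
force: [-6.7, -0.5, -1.6]
width: 0.0338
finger_force: 25.0
```

Request:
crank_tcp(ticks=[{"aperture": 0.02, "sx": -0.003, "sz": 0.0006}, {"aperture": 0.02}])

```text
time: 21.18
position: [0.5232, -0.1841, 0.1384]
eef_rot: [-0.023, -3.137, -0.001]
force: [-12.9, 0.5, 5.8]
width: 0.0334
finger_force: 25.0
```

Request:
crank_tcp(ticks=[{"aperture": 0.02, "sx": -0.003, "sz": 0.0006}, {"aperture": 0.02}])

```text
time: 21.35
position: [0.5233, -0.184, 0.1383]
eef_rot: [-0.023, -3.135, -0.001]
force: [-18.2, -0.7, 12.6]
width: 0.034
finger_force: 25.0
```

It has hit a firm stop at 18 N. I'll ease off, let go, lift away and check.

In the tool's units: 0.003 m is 0.006, -0.001 m is -0.002.

Request:
crank_tcp(ticks=[{"aperture": 0.02, "sx": 0.006, "sz": -0.002}, {"aperture": 0.02}])

```text
time: 21.52
position: [0.523, -0.1841, 0.1387]
eef_rot: [-0.024, -3.141, -0.0]
force: [-5.1, -1.3, -6.2]
width: 0.0338
finger_force: 25.0
```

Request:
crank_tcp(ticks=[{"aperture": 0.06}, {"aperture": 0.06}, {"aperture": 0.06}, {"aperture": 0.06}])

```text
time: 21.85
position: [0.5248, -0.1844, 0.1397]
eef_rot: [0.024, 3.139, -0.001]
force: [-0.3, -0.8, 0.6]
width: 0.0582
finger_force: 0.0
```

Request:
crank_tcp(ticks=[{"aperture": 0.06, "sz": -0.06}, {"aperture": 0.06, "sz": -0.08}, {"aperture": 0.06, "sz": -0.08}, {"aperture": 0.06, "sx": 0.06}, {"aperture": 0.06, "sx": 0.02}])

```text
time: 22.27
position: [0.4834, -0.1839, 0.2516]
eef_rot: [0.023, 3.138, -0.003]
force: [-0.6, -0.9, -0.1]
width: 0.0601
finger_force: 0.0
```

Request:
crank_tcp(ticks=[{"aperture": 0.06}, {"aperture": 0.06}])

```text
time: 22.43
position: [0.4834, -0.1835, 0.2485]
eef_rot: [-0.025, -3.141, -0.0]
force: [0.3, -0.1, 0.0]
width: 0.0597
finger_force: 0.0
```

```bash
python3 shot.py f
```

Run:
```python
from h import *
d=np.load('pics/sf.npz'); K,W=d['K'],d['W']
for p in [(.4414,-.182,.168),(.4991,-.183,.159),(.531,-.184,.153)]: print(proj(K,W,p).round(0))
im=cv2.imread('pics/sf.png'); s,_,_=cam('scene'); a=cv2.resize(im[120:340,180:460],(400,314)); b=cv2.resize(s[200:360,270:430,::-1],(400,400),interpolation=cv2.INTER_CUBIC)
o=np.zeros((400,800,3),np.uint8); o[:314,:400]=a;o[:,400:]=b; cv2.imwrite('pics/fin.png',o)
```

```text
[ 0.48375777 -0.18345801  0.24824106]
[317. 185.]
[317. 264.]
[316. 302.]
```

View pics/fin.png

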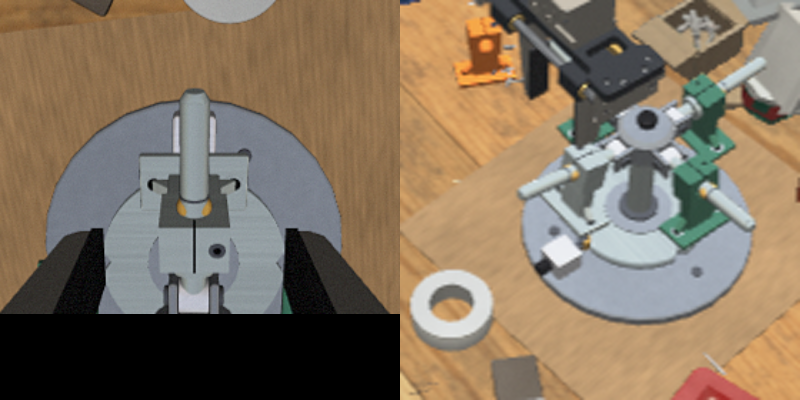

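The bracket is on the front peg with the head at the collar. Both brass balls, at about (182,208) and (208,208), stand out in front of its outer face. The peg is still lined up with the block, and the gripper is clear.

```bash
python3 -c "
from workcell import sign_off; print(sign_off())"
```

```text
the job is handed in; nothing more can be done
None
```

The job is handed in: the empty peg is clicked in at the front, and the bare steel bracket is on it against the collar with both catch balls sprung out in front, at about 22.5 s of the 72 s allowed. The highest force reading I saw on the tree was about 22 N (limit 30 N), nothing else on the bench was knowingly touched, and I don't have the judge's result.

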